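# Bolting down the hatch of a specimen carrier

## Task

The specimen carrier is packed for the courier, but its hatch is only resting on the springy seal. Press the hatch down, slide the barrel bolt right across through the keeper as far as it goes, and turn its handle down flat into the notch so that the bolt cannot creep back; feel for the stop rather than ramming it, and leave the other things on the bench where they are.

Things in the scene. Friction and masses are not known exactly. Their poses are not given: they have to be found in the camera images.
- carrier: Small insulated specimen carrier, white with a blue rib, 180 x 240 x 120 mm, fixed in place. Origin: centre of its underside; x from front to back, y along its length, z up. On top, the +y end is a fixed deck with a small grey logger; the rest is a hatch hinged along the back (hinge at x = +80, z = 120 mm). The steel barrel bolt lies on the hatch along y, axis at x = -45 mm.
- hatch_edge (a point): Middle of the hatch's free front edge, on its top (carrier x = -89 mm). Carrier z = 120 mm pressed fully down onto a solid stop, about 129 mm resting on its springy seal, about 123.5 mm when held by the bolt. Pressing straight down at the upright bolt handle takes about 9 N to reach the stop; let go, the hatch springs up again unless the bolt is through the keeper.
- keeper (a point): Centre of the keeper's mouth, 24 mm above the deck. Keeper: steel staple on the deck, 14 mm long along y (carrier y = 62 to 76 mm), 41.5 mm high, mouth 20 mm wide and high. While the hatch rests on its seal the bolt stands about 7 mm too high and strikes the staple; it enters (2 mm play) only with the hatch held fully down.
- bolt_nose (a point): Centre of the bolt's square end, the one that goes into the keeper. The bolt is 16 mm in diameter, 140 mm long, its axis 24 mm above the hatch's top.
- bolt (a joint): Slide of the bolt towards the carrier's +y, m: 0 drawn back, 0.026 when it reaches the keeper, 0.044 to 0.064 when the handle's stem meets the stop saddle (37 mm high, round the bolt). The stop differs from carrier to carrier by up to 10 mm either way (stop and fence are clamped together in slots) and is not measured: go by feel. Moves with about 1.5 N, stays where left.
- bolt_turn (a joint): Angle of the handle about the bolt, rad: 0 upright, 1.5 flat towards the carrier's back (+x). Stays where left; turns with 1.5 N at the knob. A steel fence on the +x side, 20 mm long, top 33 mm above the hatch, blocks it beyond 0.6: raise it to pass. The notch is the 13 mm gap between fence and stop saddle: only with the stem there, within 3 mm of the stop, can it go flat.
- handle: The bolt's handle, stem and grip: origin on the bolt axis, z along the stem to the grip. Stem 10 mm thick. At the start it leans over 0.85 to 1.2 rad towards the carrier's back, in the open gap behind the fence (away from the keeper).
- knob (a point): Centre of the black finger grip on the handle's end: a round drum 24 mm in diameter and 24 mm long, its axis and flat ends along the bolt (carrier y), 52 mm from the bolt axis. Upright it stands 76 mm above the hatch and can be pinched by its flat ends from above; leaning over or flat (28 mm above the hatch) there is free hatch beside and behind it, so a fingertip can draw it up or push it over.
- bottle_amber: Bystander: brown reagent bottle with white cap, 44 x 44 x 90 mm. Origin: centre of its underside.
- slide_box: Bystander: blue lidded box, 57 x 87 x 32 mm. Origin: centre of its underside.
- beaker: Bystander: small white plastic beaker, 51 mm wide, 52 mm high. Origin: centre of its underside.
- timer: Bystander: white bench timer standing on edge, 21 x 62 x 54 mm. Origin: centre of its underside.

How it is judged (in metres and radians):
On the way:
1. the bolt is slid across, its end right through the keeper (value of joint bolt above 0.04 m and value of joint bolt_turn below 1 rad), for 0.1 s.
At the end, for the whole second after the job is handed in: The bolt is across through the keeper (slide over 40 mm), its handle lies flat in the notch (turned past 1.35 rad), the hatch's front edge is held down (under 126.5 mm in the carrier's frame), all at rest and let go (value of joint bolt above 0.04 m and value of joint bolt_turn above 1.35 rad and z of hatch_edge in the frame of carrier below 0.1265 m and velocity of joint bolt below 0.005 m/s and velocity of joint bolt_turn between -0.05 and 0.05 rad/s); the robot touches nothing.
It fails at once if the handle is rammed against the stop, fence or saddles (over 35 N) (contact force between handle and carrier above 35 N).
It fails at once if a bystander is moved by more than 30 mm (distance of any of bottle_amber, slide_box, beaker, timer from where it was at the start of the episode above 0.03 m).
It also fails if it takes over 51 s, if anything falls off the work surface, if the arm or the gripper's body presses on something with over 40 N, if the wrist force passes 120 N, or if a joint passes its speed limit or range.

## Robot

A 7-joint arm with a two-finger parallel gripper is mounted at the origin on a cart in front of the work surface, level with it; the furniture and walls round the work are solid. World frame = base frame: x ahead of the robot, y to its left, z up, the work surface at z = 0. Lengths are in m, angles in degrees, forces in N, time in s.
With the tool pointing down it reaches from about 0.425 to 0.875 m from the base axis. Payload 4.7 kg.
Tool frame: the origin (TCP) lies midway between the tips of the shut fingers; the grasp point (between the pads) lies 19 mm behind it (env.tcp_to_grasp is the distance from the TCP to the grasp point, in m); z points along the fingers, x is the direction in which the jaws open and shut, and the axes are right-handed (so a half turn about z gives the same grasp; the last joint's range is limited). The gripper opens to 87 mm and grips with 3 to 60 N. Pads are 19 mm wide; open, the fingers measure 117 mm over their backs; the gripper's body (75 mm by 190 mm) begins 51 mm behind the grasp point.
Start: joints at [65.323, 18.392, -4.016, 83.108, 1.295, 78.541, -3.26], TCP at [0.28, -0.587, 0.223] pointing down, gripper open.
Joint ranges: [-163.93, 163.93], [-17.29, 119.83], [-79.2, 71.16], [3.27, 140.29], [-89.18, 269.18], [5.43, 117.66], [-154.24, 154.24]. Speed limits (degrees/s): [147.25, 147.25, 180, 180, 180, 180, 180].

## Interface

Orientations are given as [roll, pitch, yaw] about the fixed x, y, z axes, in that order (R = Rz(yaw) Ry(pitch) Rx(roll)).
In Python, from cell import env, viewer gives the robot as it stands.
- The arm moves only by the shell command python3 -m pendant 'ROWS' [OPENING] [FORCE]. ROWS is JSON, a list of rows, each a list of 6 numbers: the shift along the tool's x, y, z each as a share of 0.1 m, from -1 to 1, then the turn, a rotation vector about the tool's x, y, z each as a share of 90 degrees, from -1 to 1. A call has exactly 8 rows; each row is the pose to reach, as a shift and turn from the pose commanded when the call began, along the tool's axes at that moment; what a row does not reach only later rows make up. A row lasts 1/8 s, in which the tool goes at most 62.5 mm and 10.7 degrees, less where a joint would pass 70% of its speed; a pose out of reach is approached as far as the arm can. A call with a number of a shift or a turn outside -1 to 1 is refused whole. A call with a gripper value outside its range is refused whole. OPENING is the finger opening in mm, from 0 to 87, set as the call begins (- or left out, the last holds). The fingers move at their own pace and stop on an object; FORCE is the grip in N (left out, the last holds). Time passes only in rows, so rows that repeat a pose let the fingers close, or fill a call up. It gives the time, the measured TCP pose, the force and the opening at its end, in the units of the state.
- env.get_obs(): the state, without advancing time (a new reading comes with each control period).
- viewer.read_camera(name): name is "scene" or "top" or "wrist"; returns a dict with "frame" (420x560x3 uint8, red, green, blue), "fx", "fy", "cx", "cy" (pixels), "view" (4x4, takes a point from world to camera coordinates); the wrist camera has in their place "hand_eye" (4x4, takes a point from camera to tool coordinates, whose origin is the TCP and whose axes are the tool frame's). Camera axes: x right, y down, z forward; pixel columns grow to the right and rows downward; lengths in m; the calibration is good to about 2 mm. A picture is of the moment at which its call begins: read the wrist's pose just before it. There is no depth.
- env.sign_off(): hands the job in, once; it reports no verdict.
The state is a dict: "time_s": time; "qpos": joint angles; "joint_velocities": joint speeds; "effort": joint torques, N m; "tool_pos": TCP position; "tool_rot": TCP orientation; "force": force on the tool from outside, world axes, zero at the start; "wrist_torque": the same for the moment, N m; "grip_width": finger opening in m.
Only numpy, scipy, OpenCV 4.12 (cv2) and the standard library are available. Lean on these libraries where they do the work, as an engineer would, in place of code of your own. Each camera call takes 0.05 s, during which the arm holds its last target.

## Working session

There is one attempt and no reset: what is moved stays moved. The work goes in short steps, Python scripts to look and compute and a shell command to move; the robot and the scene stay as the last step left them, time stands still between calls to the robot, and variables do not carry over. Pictures are saved under pics/ and viewed, and the job is handed in when it is done.

```bash
ls; mkdir -p pics
python3 - <<'E'
from cell import env, viewer
import cv2,numpy as np
o=env.get_obs()
for k,v in o.items(): print(k,np.round(v,4))
print(env.tcp_to_grasp)
for n in ["scene","top","wrist"]:
    c=viewer.read_camera(n)
    cv2.imwrite(f"pics/{n}0.png",c["frame"][:,:,::-1])
    print(n,[round(c[k],1) for k in("fx","fy","cx","cy")]); print(np.round(c["view"] if "view" in c else c["hand_eye"],4).tolist())
E
```

```text
pics
time_s 0.0
qpos [65.3232 18.4387 -4.0167 83.1741  1.2955 78.5403 -3.2589]
joint_velocities [ 0.0188  0.0214 -0.0312  0.131   0.0289 -0.0321 -0.0745]
effort [-1.00000e-04 -4.91289e+01 -4.04200e-01 -3.12525e+01 -6.39000e-02
  4.36000e-02  2.00000e-04]
tool_pos [ 0.2794 -0.5863  0.2215]
tool_rot [ 1.799942e+02  1.078000e-01 -6.451120e+01]
force [ 0.215   0.443  -0.1705]
wrist_torque [ 0.051  -0.0088 -0.0697]
grip_width 0.0869
0.0187
scene [417.2, 417.2, 284.5, 215.6]
[[-0.8731, -0.4872, -0.0184, 0.4054], [-0.3266, 0.6123, -0.72, 0.2823], [0.362, -0.6226, -0.6937, 1.1506], [0.0, 0.0, 0.0, 1.0]]
top [426.7, 426.7, 279.6, 215.6]
[[-0.0665, -0.9978, 0.0012, -0.0335], [-0.9738, 0.0647, -0.2179, 0.5036], [0.2174, -0.0157, -0.976, 1.2312], [0.0, 0.0, 0.0, 1.0]]
wrist [323.3, 323.3, 277.5, 208.3]
[[1.0, 0.0002, -0.0008, 0.0003], [0.0, 0.963, 0.2694, -0.0749], [0.0008, -0.2694, 0.963, -0.1616], [0.0, 0.0, 0.0, 1.0]]
```

View pics/scene0.png

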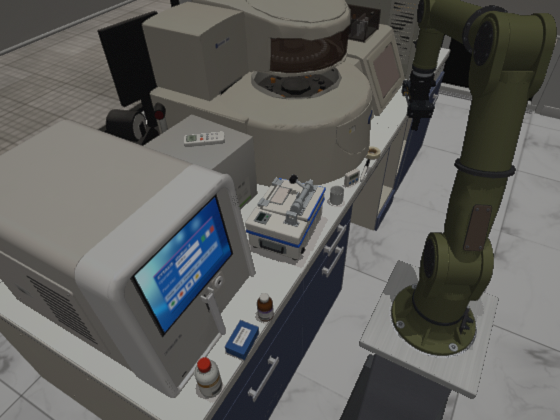

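View pics/top0.png

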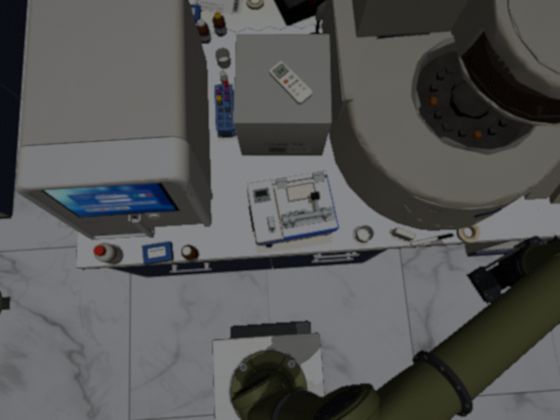

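View pics/wrist0.png

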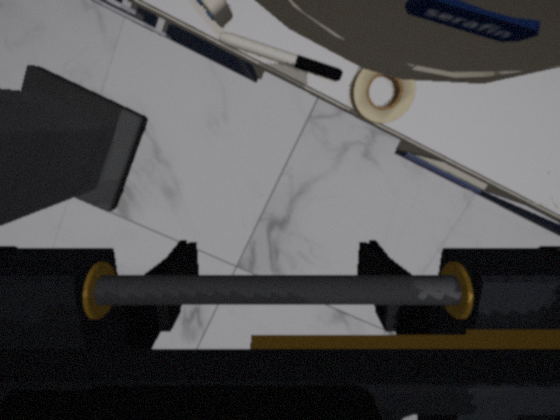

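Run:
```python
import cv2
a=cv2.imread("pics/top0.png")[165:255,235:380]; cv2.imwrite("pics/top0z.png",cv2.resize(a,(800,497),interpolation=cv2.INTER_CUBIC))
a=cv2.imread("pics/scene0.png")[165:260,235:365]; cv2.imwrite("pics/scene0z.png",cv2.resize(a,(780,570),interpolation=cv2.INTER_CUBIC))
```

```text
(no output)
```

View pics/top0z.png

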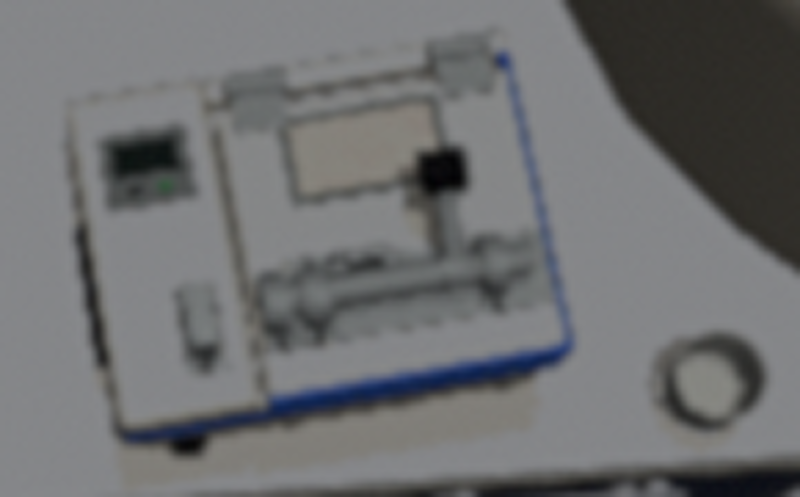

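View pics/scene0z.png

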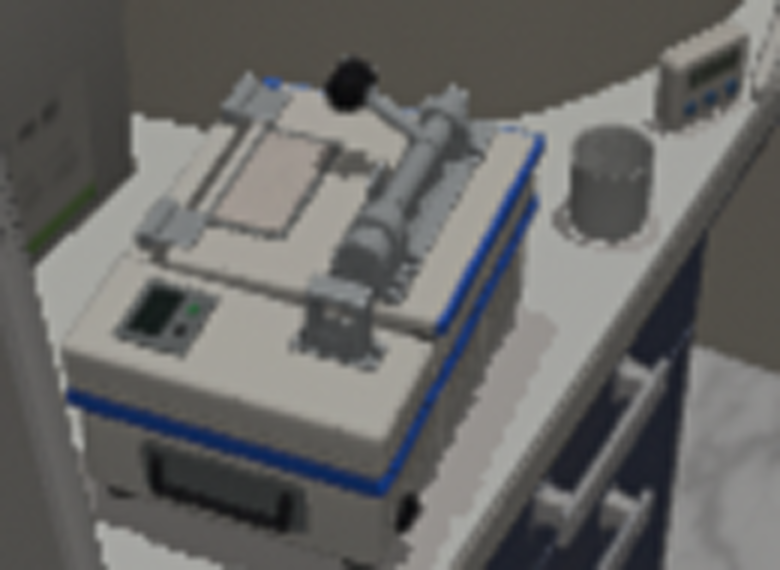

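```bash
cat > h.py <<'E'
import numpy as np
from scipy.spatial.transform import Rotation as R
def ray(c,px,T=None):
    d=np.array([(px[0]-c["cx"])/c["fx"],(px[1]-c["cy"])/c["fy"],1.])
    if "view" in c: V=np.linalg.inv(c["view"])
    else: V=T@c["hand_eye"]
    return V[:3,3],V[:3,:3]@d
def onz(c,px,z,T=None):
    o,d=ray(c,px,T); return o+d*(z-o[2])/d[2]
def meet(r1,r2):
    A=[];b=[]
    for o,d in (r1,r2):
        d=d/np.linalg.norm(d);P=np.eye(3)-np.outer(d,d);A.append(P);b.append(P@o)
    x,res,_,_=np.linalg.lstsq(np.vstack(A),np.hstack(b),rcond=None); return x,np.sqrt(res)
def toolT(o):
    T=np.eye(4);T[:3,:3]=R.from_euler("xyz",o["tool_rot"],degrees=True).as_matrix();T[:3,3]=o["tool_pos"];return T
E
python3 - <<'E'
from cell import env, viewer
import numpy as np
from h import *
c=viewer.read_camera("top"); s=viewer.read_camera("scene")
T=lambda u,v:(235+u/5.517-.4,165+v/5.517-.4); S=lambda u,v:(235+u/6-.4,165+v/6-.4)
for n,p,z in [("BL",(70,100),.12),("FL",(120,435),.12),("FR",(572,350),.125),("BR",(508,50),.12)]:
    print(n,np.round(onz(c,T(*p),z),4))
print("knob",meet(ray(c,T(442,170)),ray(s,S(351,83))))
print("keepertop",meet(ray(c,T(199,308)),ray(s,S(340,293))))
E
```

```text
BL [0.5899 0.0216 0.12  ]
FL [0.4099 0.0051 0.12  ]
FR [ 0.4377 -0.229   0.125 ]
BR [ 0.6022 -0.2115  0.12  ]
knob (array([ 0.5224239 , -0.16514653,  0.17824465]), array([0.00118521]))
keepertop (array([ 0.46313517, -0.04027966,  0.15760455]), array([0.00340538]))
```

```bash
python3 - <<'E'
from cell import env, viewer
import numpy as np
from h import *
c=viewer.read_camera("top"); s=viewer.read_camera("scene")
for p in [(332,160),(345,190),(370,212),(400,224),(440,232)]:
    print(p,[np.round(onz(c,p,z)[:2],3) for z in (.1,.25,.4)])
V=np.linalg.inv(c["view"]);print(V[:3,3]); V=np.linalg.inv(s["view"]);print(V[:3,3])
E
python3 -m pendant '[[-0.15,-0.15,-0.1,0,0,0],[-0.4,-0.4,-0.2,0,0,0],[-0.65,-0.65,-0.3,0,0,0],[-0.9,-0.9,-0.4,0,0,-0.05],[-1,-1,-0.5,0,0,0],[-1,-1,-0.5,0,0,0.1],[-1,-1,-0.5,0,0,0.2],[-1,-1,-0.5,0,0,0.22]]'
```

```text
(332, 160) [array([ 0.65 , -0.234]), array([ 0.597, -0.211]), array([ 0.544, -0.188])]
(345, 190) [array([ 0.555, -0.264]), array([ 0.513, -0.237]), array([ 0.472, -0.21 ])]
(370, 212) [array([ 0.484, -0.33 ]), array([ 0.451, -0.295]), array([ 0.418, -0.26 ])]
(400, 224) [array([ 0.442, -0.412]), array([ 0.415, -0.367]), array([ 0.387, -0.322])]
(440, 232) [array([ 0.411, -0.525]), array([ 0.388, -0.465]), array([ 0.364, -0.406])]
[ 0.22056633 -0.04662269  1.31137605]
[0.02959736 0.74106613 1.00889405]
time_s: 1.35
tool_pos: [0.3276, -0.4523, 0.2735]
tool_rot: [-180.0, -0.0, -84.2]
force: [0.9, 0.4, -0.8]
grip_width: 0.0872
```

```bash
python3 -m pendant '[[-0.3,-0.05,-0.1,0,0,0],[-0.7,-0.1,-0.2,0,0,0],[-1,-0.15,-0.3,0,0,0],[-1,-0.2,-0.4,0,0,0],[-1,-0.2,-0.5,0,0,0],[-1,-0.2,-0.5,0,0,0],[-1,-0.2,-0.5,0,0,0],[-1,-0.2,-0.5,0,0,0]]' && python3 -m pendant '[[-0.3,-0.05,0,0,0,0],[-0.7,-0.15,0,0,0,0],[-1,-0.3,0,0,0,0],[-1,-0.5,0,0,0,0],[-1,-0.5,0,0,0,0],[-1,-0.5,0,0,0,0],[-1,-0.5,0,0,0,0],[-1,-0.5,0,0,0,0]]'
python3 -m pendant '[[-0.2,-0.05,0,0,0,0],[-0.4,-0.15,0,0,0,0],[-0.5,-0.3,0,0,0,0],[-0.5,-0.5,0,0,0,0],[-0.5,-0.5,0,0,0,0],[-0.5,-0.5,0,0,0,0],[-0.5,-0.5,0,0,0,0],[-0.5,-0.5,0,0,0,0]]'
cat > snap.py <<'E'
import sys,cv2,numpy as np,pickle
from cell import env,viewer
from h import *
o=env.get_obs();print(o["time_s"],np.round(o["tool_pos"],4),np.round(o["tool_rot"],1),np.round(o["force"],1),round(float(o["grip_width"]),4))
for n in sys.argv[2:]:
    c=viewer.read_camera(n);pickle.dump((o,c),open(f"pics/{n}{sys.argv[1]}.pkl","wb"))
    cv2.imwrite(f"pics/{n}{sys.argv[1]}.png",c["frame"][:,:,::-1])
E
python3 snap.py 1 wrist scene
```

```text
time_s: 2.35
tool_pos: [0.3365, -0.3522, 0.3219]
tool_rot: [180.0, 0.1, -84.4]
force: [0.3, -0.4, 0.4]
grip_width: 0.0868
time_s: 3.35
tool_pos: [0.3763, -0.2481, 0.3225]
tool_rot: [180.0, 0.0, -84.4]
force: [-0.1, 0.3, 0.5]
grip_width: 0.0868
time_s: 4.35
tool_pos: [0.4212, -0.193, 0.3227]
tool_rot: [-180.0, -0.0, -84.4]
force: [-0.2, -0.6, 0.4]
grip_width: 0.0872
4.35 [ 0.4212 -0.193   0.3227] [-180.    -0.   -84.4] [-0.2 -0.6  0.4] 0.0872
```

View pics/wrist1.png

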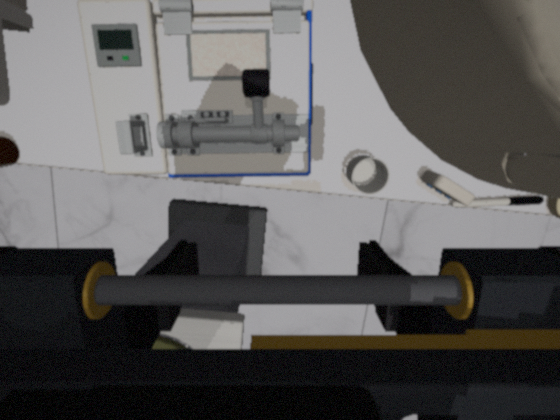

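View pics/scene1.png

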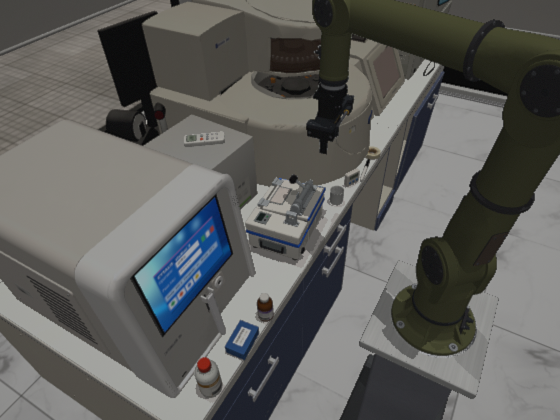

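Run:
```python
import cv2
a=cv2.imread("pics/wrist1.png")[0:185,70:330]; cv2.imwrite("pics/w1z.png",cv2.resize(a,(780,555),interpolation=cv2.INTER_CUBIC))
```

```text
(no output)
```

View pics/w1z.png

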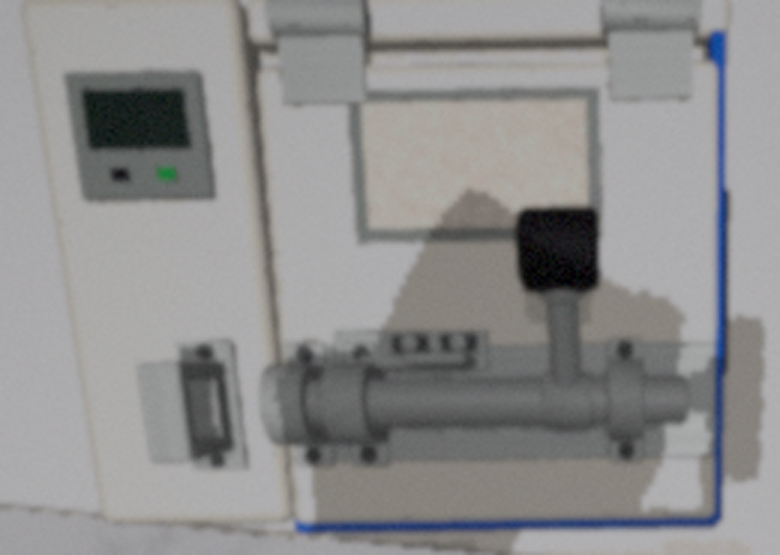

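Run:
```python
import pickle,numpy as np
from h import *
o,c=pickle.load(open("pics/wrist1.pkl","rb"));T=toolT(o)
Z=lambda u,v:(70+u/3-.33,v/3-.33)
f=lambda u,v,z:onz(c,Z(u,v),z,T)
def show(n,a,b):
    d=b-a;print(n,np.round(a,4),np.round(b,4),"len",round(np.linalg.norm(d),4),"ang",round(np.degrees(np.arctan2(d[1],d[0])),2))
show("bolt",f(688,400,.151),f(265,402,.151))
show("front",f(718,523,.1285),f(300,528,.1285))
show("frontdeck+hatch",f(718,523,.1285),f(105,519,.12))
show("deckleft",f(105,519,.12),f(25,3,.12))
show("deckseam",f(292,519,.12),f(240,3,.12))
sc=pickle.load(open("pics/scene1.pkl","rb"))[1]
print("knob .175",f(558,248,.175), "stem base",f(566,385,.151))
```

```text
bolt [ 0.4832 -0.2082  0.151 ] [ 0.4686 -0.0672  0.151 ] len 0.1418 ang 95.91
front [ 0.4394 -0.226   0.1285] [ 0.4223 -0.0721  0.1285] len 0.1548 ang 96.34
frontdeck+hatch [ 0.4394 -0.226   0.1285] [0.4167 0.0041 0.12  ] len 0.2314 ang 95.62
deckleft [0.4167 0.0041 0.12  ] [0.5876 0.0227 0.12  ] len 0.1719 ang 6.2
deckseam [ 0.4237 -0.0663  0.12  ] [ 0.5946 -0.0481  0.12  ] len 0.1719 ang 6.09
knob .175 [ 0.52425414 -0.16284244  0.175     ] stem base [ 0.48405981 -0.16717307  0.151     ]
```

Run:
```python
import pickle,numpy as np
from h import *
o,c=pickle.load(open("pics/wrist1.pkl","rb"));T=toolT(o)
for p in [(354,10),(366,50),(392,100),(440,150),(500,185)]:
    print(p,[np.round(onz(c,p,z,T)[:2],3) for z in (.0,.1,.2,.25,.3)])
```

```text
(354, 10) [array([ 0.643, -0.273]), array([ 0.612, -0.255]), array([ 0.582, -0.237]), array([ 0.567, -0.228]), array([ 0.552, -0.219])]
(366, 50) [array([ 0.596, -0.297]), array([ 0.576, -0.274]), array([ 0.555, -0.251]), array([ 0.544, -0.239]), array([ 0.534, -0.228])]
(392, 100) [array([ 0.536, -0.345]), array([ 0.528, -0.312]), array([ 0.519, -0.279]), array([ 0.515, -0.263]), array([ 0.511, -0.246])]
(440, 150) [array([ 0.474, -0.429]), array([ 0.478, -0.379]), array([ 0.483, -0.329]), array([ 0.485, -0.303]), array([ 0.487, -0.278])]
(500, 185) [array([ 0.431, -0.532]), array([ 0.444, -0.461]), array([ 0.458, -0.389]), array([ 0.464, -0.353]), array([ 0.471, -0.317])]
```

```bash
python3 -m pendant '[[-0.05,-0.2,0.1,0,0,0],[-0.1,-0.5,0.3,0,0,0],[-0.2,-0.8,0.5,0,0,-0.005],[-0.2,-1,0.7,0,0,-0.005],[-0.2,-1,0.8,0,0,-0.005],[-0.2,-1,0.8,0,0,-0.005],[-0.2,-1,0.8,0,0,-0.005],[-0.2,-1,0.8,0,0,-0.005]]' 50 15; python3 snap.py 2 wrist scene top
```

```text
time_s: 5.45
tool_pos: [0.5191, -0.1635, 0.2437]
tool_rot: [-179.9, -0.1, -83.9]
force: [-0.7, -0.7, -0.8]
grip_width: 0.0499
5.45 [ 0.5191 -0.1635  0.2437] [-1.799e+02 -1.000e-01 -8.390e+01] [-0.7 -0.7 -0.8] 0.0499
```

View pics/wrist2.png

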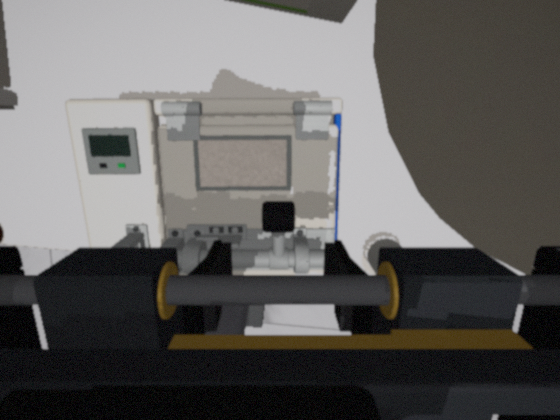

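View pics/scene2.png

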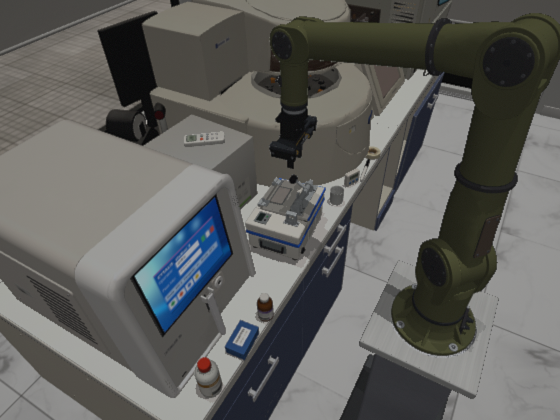

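View pics/top2.png

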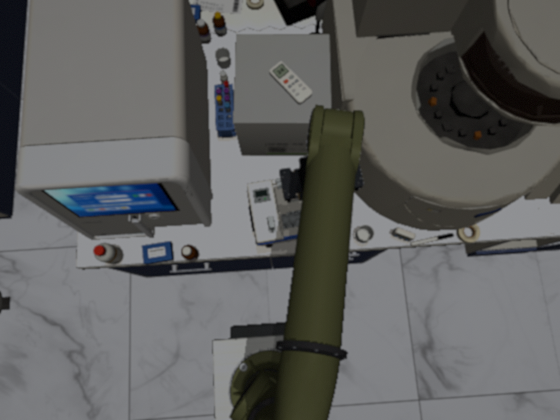

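Run:
```python
import pickle,numpy as np
from h import *
rs=[]
for i,p in ((1,(255.7,82.3)),(2,(278.3,216))):
    o,c=pickle.load(open(f"pics/wrist{i}.pkl","rb"));rs.append(ray(c,p,toolT(o)))
    if i==2: print([onz(c,p,z,toolT(o)).round(4) for z in(.17,.177,.184)], toolT(o)[:3,:2].round(3).tolist())
print(meet(*rs))
# wall edge
o,c=pickle.load(open("pics/wrist2.pkl","rb"))
for p in [(375,30),(385,100),(400,150),(440,215)]: print([onz(c,p,z,toolT(o))[:2].round(3) for z in (0,.1,.2,.25)])
```

```text
[array([ 0.5222, -0.1636,  0.17  ]), array([ 0.5243, -0.1634,  0.177 ]), array([ 0.5265, -0.1631,  0.184 ])] [[0.106, -0.994], [-0.994, -0.106], [0.001, -0.001]]
(array([ 0.5241853 , -0.16317701,  0.17665864]), array([0.00027656]))
[array([ 0.7  , -0.255]), array([ 0.674, -0.23 ]), array([ 0.648, -0.206]), array([ 0.634, -0.193])]
[array([ 0.628, -0.281]), array([ 0.619, -0.25 ]), array([ 0.611, -0.219]), array([ 0.607, -0.203])]
[array([ 0.572, -0.311]), array([ 0.577, -0.272]), array([ 0.582, -0.234]), array([ 0.585, -0.215])]
[array([ 0.495, -0.38 ]), array([ 0.519, -0.325]), array([ 0.543, -0.269]), array([ 0.556, -0.241])]
```

```bash
python3 -m pendant '[[0,-0.05,0.15,0,0,0],[0,-0.05,0.35,0,0,0],[0,-0.05,0.55,0,0,0],[0,-0.05,0.7,0,0,0],[0,-0.05,0.8,0,0,0],[0,-0.05,0.84,0,0,0],[0,-0.05,0.84,0,0,0],[0,-0.05,0.84,0,0,0]]'; python3 snap.py 3 wrist
```

```text
time_s: 6.6
tool_pos: [0.5245, -0.1626, 0.1592]
tool_rot: [-179.9, -0.0, -83.9]
force: [-0.4, -0.0, -0.6]
grip_width: 0.0498
6.6 [ 0.5245 -0.1626  0.1592] [-179.9   -0.   -83.9] [-0.4 -0.  -0.6] 0.0498
```

View pics/wrist3.png

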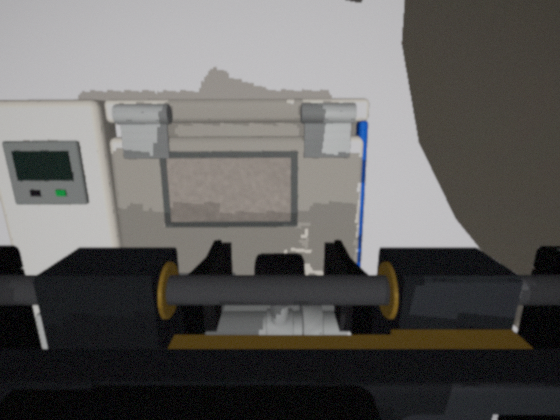

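```bash
python3 -m pendant '[[0,0,0,0,0,0],[0,0,0,0,0,0],[0,0,0,0,0,0],[0,0,0,0,0,0],[0,0,0,0,0,0],[0,0,0,0,0,0],[0,0,0,0,0,0],[0,0,0,0,0,0]]' 15 15; python3 snap.py 4
```

```text
time_s: 7.65
tool_pos: [0.5241, -0.1627, 0.1586]
tool_rot: [-180.0, -0.0, -83.9]
force: [0.6, -0.5, 0.4]
grip_width: 0.0239
7.65 [ 0.5241 -0.1627  0.1586] [-180.    -0.   -83.9] [ 0.6 -0.5  0.4] 0.0239
```

```bash
python3 -m pendant '[[0,0.06,-0.08,0,0,0],[0,0.135,-0.155,0,0,0],[0,0.225,-0.21,0,0,0],[0,0.32,-0.245,0,0,0],[0,0.4,-0.255,0,0,0],[0,0.43,-0.26,0,0,0],[0,0.43,-0.26,0,0,0],[0,0.43,-0.26,0,0,0]]'; python3 snap.py 5 wrist scene
```

```text
time_s: 8.65
tool_pos: [0.4809, -0.1671, 0.1846]
tool_rot: [179.9, 0.0, -83.9]
force: [0.8, 0.2, 2.6]
grip_width: 0.024
8.65 [ 0.4809 -0.1671  0.1846] [179.9   0.  -83.9] [0.8 0.2 2.6] 0.024
```

View pics/wrist5.png

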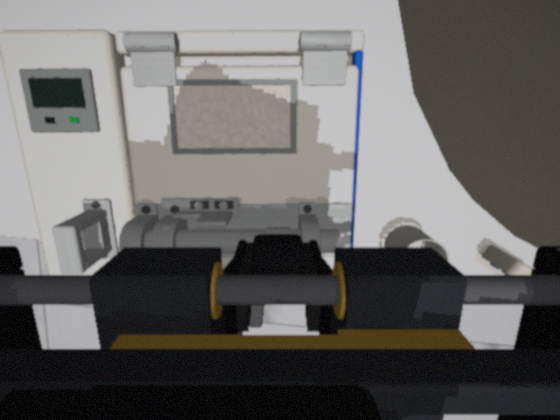

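Run:
```python
import cv2
a=cv2.imread("pics/scene5.png")[140:260,235:365]; cv2.imwrite("pics/s5z.png",cv2.resize(a,(650,600),interpolation=cv2.INTER_CUBIC))
```

```text
(no output)
```

View pics/s5z.png

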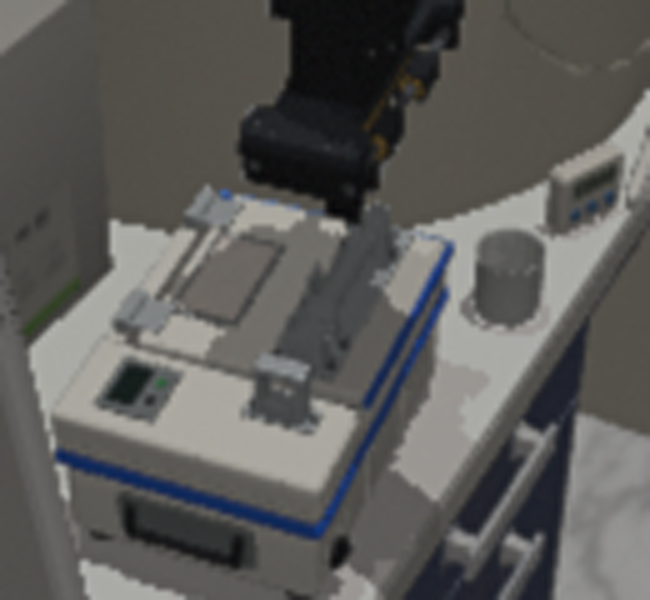

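```bash
python3 -m pendant '[[0,0,0,0,0,0],[0,0,0,0,0,0],[0,0.01,0.01,0,0,0],[0,0.01,0.02,0,0,0],[0,0.02,0.03,0,0,0],[0,0.02,0.04,0,0,0],[0,0.03,0.05,0,0,0],[0,0.03,0.06,0,0,0]]' 15 45; python3 snap.py 6
```

```text
time_s: 9.75
tool_pos: [0.4798, -0.1674, 0.1799]
tool_rot: [-179.8, -0.1, -83.9]
force: [1.7, 1.5, 8.9]
grip_width: 0.0237
9.75 [ 0.4798 -0.1674  0.1799] [-1.798e+02 -1.000e-01 -8.390e+01] [1.7 1.5 8.9] 0.0237
```

```bash
python3 -m pendant '[[0,0,0.01,0,0,0],[0,0,0.02,0,0,0],[0,0.01,0.03,0,0,0],[0,0.01,0.04,0,0,0],[0,0.01,0.04,0,0,0],[0,0.01,0.04,0,0,0],[0,0.01,0.04,0,0,0],[0,0.01,0.04,0,0,0]]'; python3 snap.py 7 wrist
```

```text
time_s: 10.75
tool_pos: [0.4805, -0.1686, 0.1793]
tool_rot: [-179.6, -0.3, -83.9]
force: [-1.0, 1.0, 22.4]
grip_width: 0.0233
10.75 [ 0.4805 -0.1686  0.1793] [-179.6   -0.3  -83.9] [-1.   1.  22.4] 0.0233
```

View pics/wrist7.png

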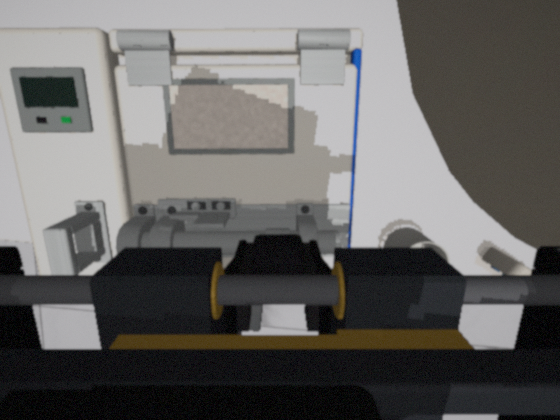

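```bash
python3 -m pendant '[[0,0,-0.01,0,0,0],[-0.03,0,-0.015,0,0,0],[-0.07,0,-0.015,0,0,0],[-0.11,0,-0.015,0,0,0],[-0.15,0,-0.015,0,0,0],[-0.19,0,-0.015,0,0,0],[-0.22,0,-0.015,0,0,0],[-0.22,0,-0.015,0,0,0]]'; python3 snap.py 8
```

```text
time_s: 11.8
tool_pos: [0.4777, -0.1468, 0.1795]
tool_rot: [-179.6, -0.2, -83.9]
force: [1.4, -0.2, 16.2]
grip_width: 0.0236
11.8 [ 0.4777 -0.1468  0.1795] [-179.6   -0.2  -83.9] [ 1.4 -0.2 16.2] 0.0236
```

```bash
python3 -m pendant '[[-0.02,0,0,0,0,0],[-0.05,0,0,0,0,0],[-0.08,0,0,0,0,0],[-0.11,0,0,0,0,0],[-0.14,0,0,0,0,0],[-0.16,0,0,0,0,0],[-0.17,0,0,0,0,0],[-0.17,0,0,0,0,0]]'; python3 snap.py 9 wrist
```

```text
time_s: 12.8
tool_pos: [0.4758, -0.1303, 0.1795]
tool_rot: [-179.6, -0.3, -83.9]
force: [0.6, 0.0, 16.2]
grip_width: 0.0236
12.8 [ 0.4758 -0.1303  0.1795] [-179.6   -0.3  -83.9] [ 0.6  0.  16.2] 0.0236
```

View pics/wrist9.png

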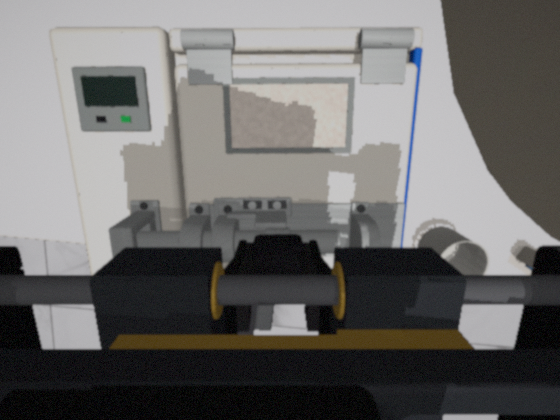

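```bash
python3 -m pendant '[[-0.01,0,0,0,0,0],[-0.02,0,0,0,0,0],[-0.03,0,0,0,0,0],[-0.04,0,0,0,0,0],[-0.05,0,0,0,0,0],[-0.05,0,0,0,0,0],[-0.05,0,0,0,0,0],[-0.05,0,0,0,0,0]]'; python3 snap.py 10
```

```text
time_s: 13.85
tool_pos: [0.4753, -0.1253, 0.1795]
tool_rot: [-179.6, -0.3, -83.9]
force: [0.8, -1.3, 16.9]
grip_width: 0.0236
13.85 [ 0.4753 -0.1253  0.1795] [-179.6   -0.3  -83.9] [ 0.8 -1.3 16.9] 0.0236
```

```bash
python3 -m pendant '[[-0.01,0,0,0,0,0],[-0.02,0,0,0,0,0],[-0.03,0,0,0,0,0],[-0.04,0,0,0,0,0],[-0.05,0,0,0,0,0],[-0.05,0,0,0,0,0],[-0.05,0,0,0,0,0],[-0.05,0,0,0,0,0]]'; python3 snap.py 11 wrist
```

```text
time_s: 14.85
tool_pos: [0.4747, -0.1204, 0.1795]
tool_rot: [-179.6, -0.3, -83.9]
force: [0.1, -0.9, 15.8]
grip_width: 0.0236
14.85 [ 0.4747 -0.1204  0.1795] [-179.6   -0.3  -83.9] [ 0.1 -0.9 15.8] 0.0236
```

View pics/wrist11.png

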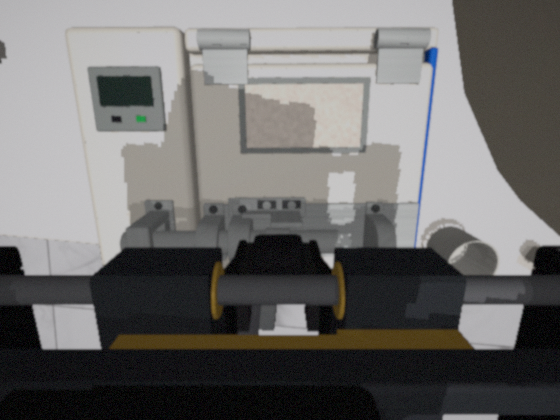

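```bash
python3 -m pendant '[[-0.01,0,0,0,0,0],[-0.02,0,0,0,0,0],[-0.03,0,0,0,0,0],[-0.04,0,0,0,0,0],[-0.05,0,0,0,0,0],[-0.05,0,0,0,0,0],[-0.05,0,0,0,0,0],[-0.05,0,0,0,0,0]]'; python3 snap.py 12
```

```text
time_s: 15.9
tool_pos: [0.4742, -0.1154, 0.1795]
tool_rot: [-179.7, -0.2, -83.9]
force: [0.8, -0.8, 17.4]
grip_width: 0.0235
15.9 [ 0.4742 -0.1154  0.1795] [-179.7   -0.2  -83.9] [ 0.8 -0.8 17.4] 0.0235
```

```bash
python3 -m pendant '[[-0.01,0,0,0,0,0],[-0.02,0,0,0,0,0],[-0.03,0,0,0,0,0],[-0.04,0,0,0,0,0],[-0.05,0,0,0,0,0],[-0.05,0,0,0,0,0],[-0.05,0,0,0,0,0],[-0.05,0,0,0,0,0]]'; python3 snap.py 13
```

```text
time_s: 16.9
tool_pos: [0.4736, -0.1104, 0.1795]
tool_rot: [-179.7, -0.2, -83.9]
force: [0.3, -1.1, 17.4]
grip_width: 0.0237
16.9 [ 0.4736 -0.1104  0.1795] [-179.7   -0.2  -83.9] [ 0.3 -1.1 17.4] 0.0237
```

```bash
python3 -m pendant '[[-0.01,0,0,0,0,0],[-0.02,0,0,0,0,0],[-0.03,0,0,0,0,0],[-0.04,0,0,0,0,0],[-0.04,0,0,0,0,0],[-0.04,0,0,0,0,0],[-0.04,0,0,0,0,0],[-0.04,0,0,0,0,0]]'; python3 snap.py 14 wrist
```

```text
time_s: 17.9
tool_pos: [0.4733, -0.1078, 0.1795]
tool_rot: [-179.6, -0.3, -84.0]
force: [0.5, -2.8, 16.2]
grip_width: 0.0236
17.9 [ 0.4733 -0.1078  0.1795] [-179.6   -0.3  -84. ] [ 0.5 -2.8 16.2] 0.0236
```

View pics/wrist14.png

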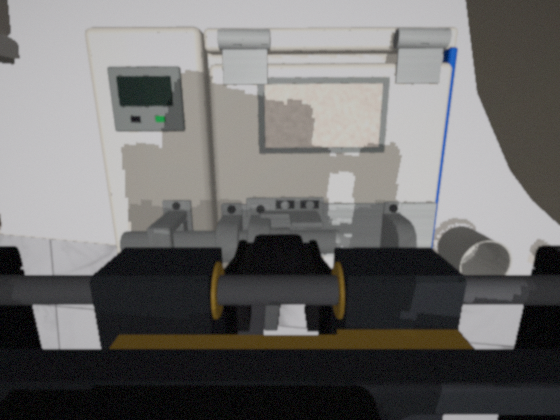

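```bash
python3 -m pendant '[[-0.005,0,0,0,0,0],[-0.01,0,0,0,0,0],[-0.015,0,0,0,0,0],[-0.02,0,0,0,0,0],[-0.02,0,0,0,0,0],[-0.02,0,0,0,0,0],[-0.02,0,0,0,0,0],[-0.02,0,0,0,0,0]]'; python3 snap.py 15
```

```text
time_s: 18.95
tool_pos: [0.4733, -0.1075, 0.1795]
tool_rot: [-179.6, -0.5, -84.0]
force: [2.2, -7.3, 15.7]
grip_width: 0.0234
18.95 [ 0.4733 -0.1075  0.1795] [-179.6   -0.5  -84. ] [ 2.2 -7.3 15.7] 0.0234
```

```bash
python3 -m pendant '[[0.01,0,-0.02,0,0,0],[0.02,0,-0.035,0,0,0],[0.02,0,-0.035,0,0,0],[0.02,-0.07,-0.03,0,0,0],[0.02,-0.13,-0.01,0,0,0],[0.02,-0.2,0.02,0,0,0],[0.02,-0.27,0.055,0,0,0],[0.02,-0.27,0.055,0,0,0]]' 15 15; python3 snap.py 16 wrist
```

```text
time_s: 19.95
tool_pos: [0.4972, -0.105, 0.17]
tool_rot: [179.9, -0.2, -84.0]
force: [2.0, -5.6, 1.9]
grip_width: 0.0237
19.95 [ 0.4972 -0.105   0.17  ] [179.9  -0.2 -84. ] [ 2.  -5.6  1.9] 0.0237
```

View pics/wrist16.png

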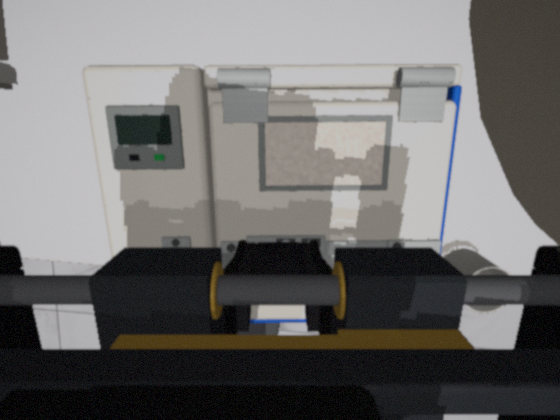

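```bash
python3 -m pendant '[[0.01,-0.04,0.03,0,0,0],[0.01,-0.08,0.065,0,0,0],[0.01,-0.11,0.105,0,0,0],[0.01,-0.14,0.15,0,0,0],[0.01,-0.165,0.195,0,0,0],[0.01,-0.19,0.24,0,0,0],[0.01,-0.19,0.24,0,0,0],[0.01,-0.19,0.24,0,0,0]]'; python3 snap.py 17 wrist
```

```text
time_s: 21.0
tool_pos: [0.5155, -0.1029, 0.1453]
tool_rot: [179.9, -0.1, -83.9]
force: [-0.8, -6.9, -0.1]
grip_width: 0.0236
21.0 [ 0.5155 -0.1029  0.1453] [ 1.799e+02 -1.000e-01 -8.390e+01] [-0.8 -6.9 -0.1] 0.0236
```

View pics/wrist17.png

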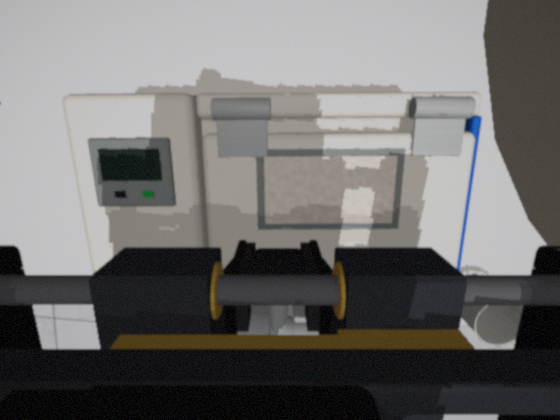

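```bash
python3 -m pendant '[[0.01,-0.01,0.03,0,0,0],[0.015,-0.02,0.06,0,0,0],[0.015,-0.025,0.09,0,0,0],[0.015,-0.03,0.12,0,0,0],[0.015,-0.035,0.14,0,0,0],[0.015,-0.035,0.15,0,0,0],[0.015,-0.035,0.15,0,0,0],[0.015,-0.035,0.15,0,0,0]]'; python3 snap.py 18 wrist scene
```

```text
time_s: 22.05
tool_pos: [0.5194, -0.1025, 0.1309]
tool_rot: [179.9, -0.0, -83.9]
force: [-1.7, -4.6, 1.6]
grip_width: 0.0241
22.05 [ 0.5194 -0.1025  0.1309] [179.9  -0.  -83.9] [-1.7 -4.6  1.6] 0.0241
```

View pics/wrist18.png

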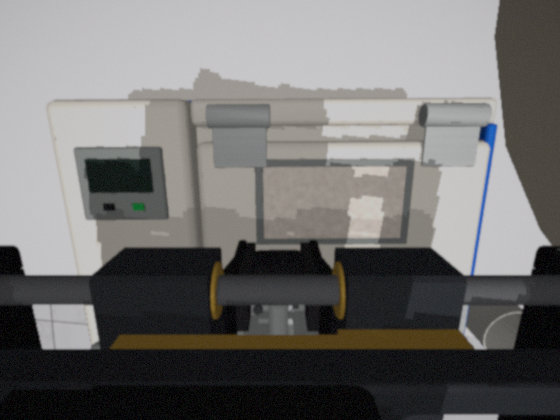

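```bash
python3 -m pendant '[[0.005,0,0.01,0,0,0],[0.01,0,0.02,0,0,0],[0.01,0,0.03,0,0,0],[0.01,0,0.03,0,0,0],[0.01,0,0.03,0,0,0],[0.01,0,0.03,0,0,0],[0.01,0,0.03,0,0,0],[0.01,0,0.03,0,0,0]]'; python3 snap.py 19
```

```text
time_s: 23.15
tool_pos: [0.5198, -0.1027, 0.1282]
tool_rot: [179.9, 0.0, -83.9]
force: [-5.3, -0.6, 0.8]
grip_width: 0.0236
23.15 [ 0.5198 -0.1027  0.1282] [179.9   0.  -83.9] [-5.3 -0.6  0.8] 0.0236
```

```bash
python3 -m pendant '[[0,0.02,0.01,0,0,0],[0,0.02,0.01,0,0,0],[0,0.02,0.01,0,0,0],[0,0.02,0.01,0,0,0],[0,0.02,0.01,0,0,0],[0,0.02,0.01,0,0,0],[0,0.02,0.01,0,0,0],[0,0.02,0.01,0,0,0]]' 44 15; python3 -m pendant '[[0,0,-0.1,0,0,0],[0,0,-0.25,0,0,0],[0,0,-0.45,0,0,0],[0,0,-0.65,0,0,0],[0,0,-0.85,0,0,0],[0,0,-1,0,0,0],[0,0,-1,0,0,0],[0,0,-1,0,0,0]]';python3 snap.py 20 wrist scene
```

```text
time_s: 24.15
tool_pos: [0.5182, -0.1033, 0.1275]
tool_rot: [180.0, -0.0, -83.9]
force: [-0.3, -0.6, -0.4]
grip_width: 0.0437
time_s: 25.15
tool_pos: [0.5178, -0.1033, 0.227]
tool_rot: [180.0, 0.0, -83.9]
force: [0.2, -0.1, 0.2]
grip_width: 0.0439
25.15 [ 0.5178 -0.1033  0.227 ] [180.    0.  -83.9] [ 0.2 -0.1  0.2] 0.0439
```

View pics/wrist20.png

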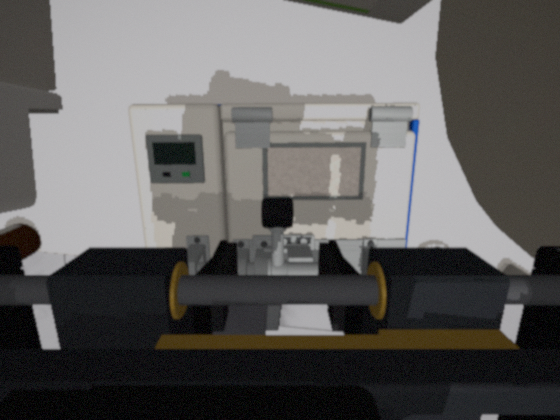

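Run:
```python
import cv2
a=cv2.imread("pics/scene20.png")[150:260,235:365]; cv2.imwrite("pics/s20z.png",cv2.resize(a,(709,600),interpolation=cv2.INTER_CUBIC))
```

```text
(no output)
```

View pics/s20z.png

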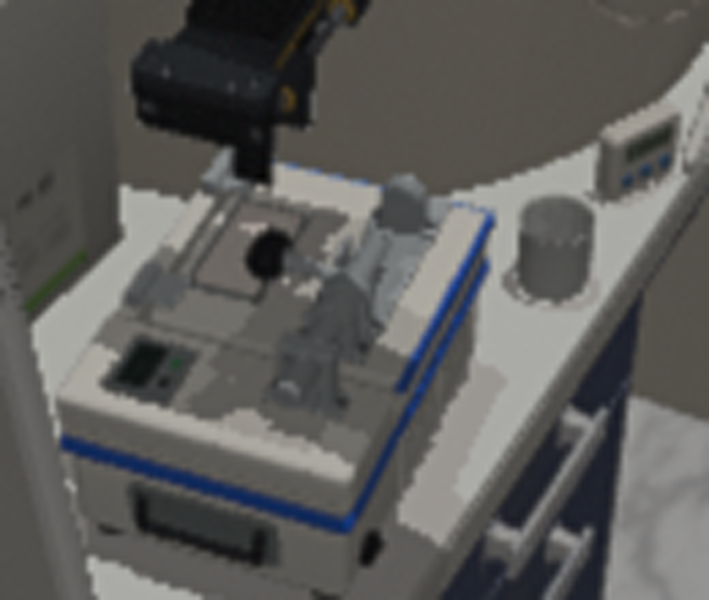

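Run:
```python
import pickle,numpy as np,cv2
from h import *
o,c=pickle.load(open("pics/wrist20.pkl","rb"));_,s=pickle.load(open("pics/scene20.pkl","rb"))
def blob(f,x0,x1,y0,y1):
    g=f[y0:y1,x0:x1].max(2);m=(g<45).astype(np.uint8)
    n,l,st,ce=cv2.connectedComponentsWithStats(m);i=1+np.argmax(st[1:,4]);print(st[i]);return st[i][0]+x0+st[i][2]/2-.5,st[i][1]+y0+st[i][3]/2-.5
pw=blob(c["frame"],250,305,185,232);ps=blob(s["frame"],275,295,188,205);print(pw,ps)
k,r=meet(ray(c,pw,toolT(o)),ray(s,ps));print(k,r)
print([onz(c,pw,z,toolT(o)).round(4) for z in(.146,.15,.154,.158)])
```

```text
[ 12  13  31  30 865]
[ 5  4  9 10 52]
(np.float64(277.0), np.float64(212.5)) (np.float64(284.0), np.float64(196.5))
[ 0.52156557 -0.10285027  0.1501603 ] [0.00171655]
[array([ 0.5213, -0.1022,  0.146 ]), array([ 0.5225, -0.1021,  0.15  ]), array([ 0.5236, -0.1019,  0.154 ]), array([ 0.5248, -0.1018,  0.158 ])]
```

```bash
python3 -m pendant '[[0,-0.02,0,0,0,0],[0,-0.045,0,0,0,0],[-0.01,-0.045,0,0,0,0],[-0.01,-0.045,0,0,0,0],[-0.01,-0.045,0.15,0,0,0],[-0.01,-0.045,0.3,0,0,0],[-0.01,-0.045,0.45,0,0,0],[-0.01,-0.045,0.45,0,0,0]]' 0 20;  python3 -m pendant '[[0,0,0.05,0,0,0],[0,0,0.1,0,0,0],[0,0,0.14,0,0,0],[0,0,0.16,0,0,0],[0,0,0.18,0,0,0],[0,0,0.2,0,0,0],[0,0,0.21,0,0,0],[0,0,0.21,0,0,0]]'
```

```text
time_s: 26.25
tool_pos: [0.5213, -0.1016, 0.1805]
tool_rot: [179.8, 0.1, -83.9]
force: [0.1, -0.0, 1.1]
grip_width: 0.0004
time_s: 27.25
tool_pos: [0.5228, -0.1018, 0.1617]
tool_rot: [-180.0, -0.0, -83.9]
force: [0.7, -0.5, 1.2]
grip_width: 0.0003
```

```bash
python3 -m pendant '[[0,0,0.005,0,0,0],[0,0,0.01,0,0,0],[0,0,0.015,0,0,0],[0,0,0.02,0,0,0],[0,0,0.025,0,0,0],[0,0,0.03,0,0,0],[0,0,0.03,0,0,0],[0,0,0.03,0,0,0]]'
```

```text
time_s: 28.25
tool_pos: [0.5229, -0.1019, 0.1604]
tool_rot: [-179.9, -0.1, -83.9]
force: [-2.7, 0.3, 11.0]
grip_width: 0.0005
```

```bash
python3 -m pendant '[[0,0,-0.05,0,0,0],[0,0,-0.15,0,0,0],[0,0,-0.35,0,0,0],[0,0,-0.6,0,0,0],[0,0,-0.85,0,0,0],[0,0,-1,0,0,0],[0,0,-1,0,0,0],[0,0,-1,0,0,0]]'; python3 -m pendant '[[0,0.1,-0.05,0,0,0],[0,0.3,-0.1,0,0,0],[0,0.5,-0.2,0,0,0],[0,0.7,-0.2,0,0,0],[0,0.8,-0.2,0,0,0],[0,0.8,-0.2,0,0,0],[0,0.8,-0.2,0,0,0],[0,0.8,-0.2,0,0,0]]'; python3 snap.py 21 wrist scene
python3 - <<'E'
import cv2
a=cv2.imread("pics/wrist21.png")[0:230,100:400]; cv2.imwrite("pics/w21z.png",cv2.resize(a,(780,598),interpolation=cv2.INTER_CUBIC))
E
```

```text
time_s: 29.25
tool_pos: [0.522, -0.1018, 0.2574]
tool_rot: [179.9, 0.0, -83.9]
force: [-0.2, 0.4, -0.9]
grip_width: 0.0008
time_s: 30.25
tool_pos: [0.4434, -0.1101, 0.2783]
tool_rot: [180.0, 0.0, -83.8]
force: [0.4, 0.3, 0.5]
grip_width: 0.0004
30.25 [ 0.4434 -0.1101  0.2783] [180.    0.  -83.8] [0.4 0.3 0.5] 0.0004
```

View pics/w21z.png

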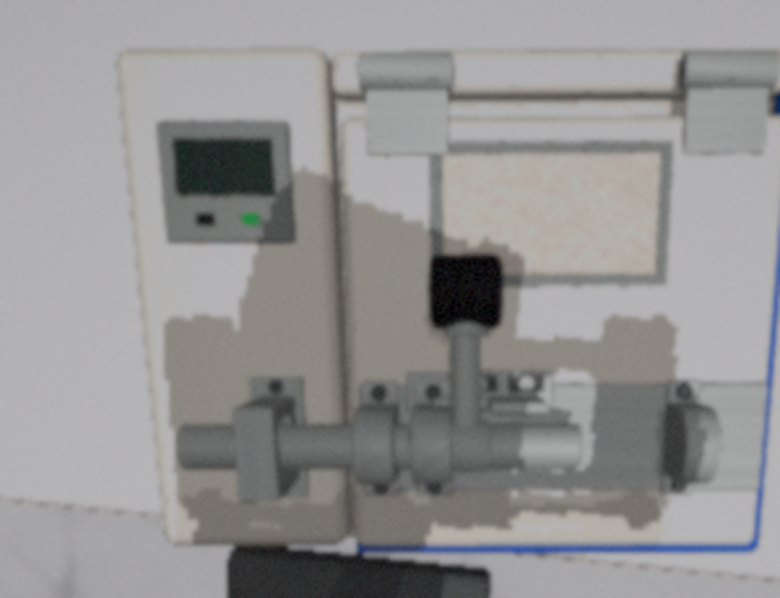

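View pics/scene21.png

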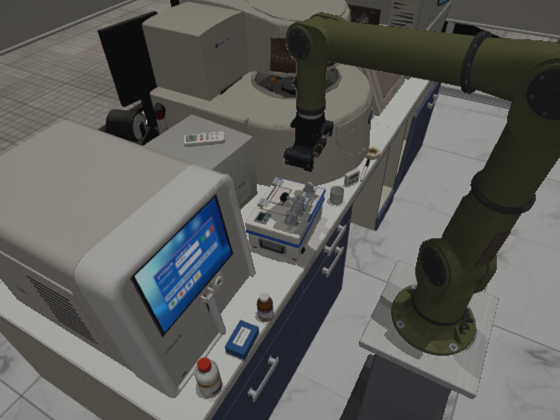

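The picture shows the bolt nose well past the keeper at (180,445). The stem lies against the stop saddle at (465,380), in the notch, and the knob is flat. The beaker, timer, bottle and slide box have not moved.

```bash
python3 -c "
from cell import env
env.sign_off()"
```

```text
the job is handed in; nothing more can be done
```

The bolt is through the keeper with its handle flat in the notch, and I handed the job in at about 30 s of the 51 s allowed.

**What I did:**
- I pinched the knob by its flat ends, drew the handle upright, and pressed the hatch down until it met the solid stop at about 16–22 N.
- I slid the bolt across in small steps until I felt the stop at about 61 mm of travel. The push peaked at about 7 N.
- I turned the handle over into the notch, let go, and tapped the knob from above with closed fingers.

**Last checks:**
- **Handle angle:** before the tap I triangulated the knob centre at z ≈ 0.150 m, which means about 1.5 rad. The two camera rays missed each other by about 1.7 mm. The tap met solid resistance of 11 N at a height that agrees.
- **Bolt:** the last wrist picture shows the nose well past the keeper and the stem against the stop saddle.
- **Clear of the work:** the arm was free, reading about 0.5 N. By eye in the scene view, the bottle, slide box, beaker and timer had not moved.
- **Not measured:** I did not measure the hatch-edge height directly. I take the hatch as held down because the bolt is through the keeper.

No check failed.

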